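# Hang the spice pounder in the empty ring

### The arm

A 6-joint arm with a two-finger parallel gripper is mounted at the origin on the work surface. World frame = base frame: x ahead of the robot, y to its left, z up, the work surface at z = 0. Lengths are in m, angles in rad, forces in N, time in s.
With the tool pointing down it reaches from about 0.375 to 0.925 m from the base axis. Payload 5.7 kg.
Tool frame: the origin (TCP) lies midway between the tips of the shut fingers; the grasp point (between the pads) lies 19 mm behind it; z points along the fingers, y is the line along which they close (so a half turn about z gives the same grasp; the last joint's range is limited). The gripper opens to 88 mm and grips with 3 to 60 N. Pads are 20 mm wide; open, the fingers measure 115 mm over their backs; the gripper's body (75 mm by 178 mm) begins 61 mm behind the grasp point.
Start: joints at [-1.348, 0.359, 1.51, -0, 1.272, -0.115], TCP at [0.199, -0.566, 0.223] pointing down, gripper open.
Joint ranges: [-2.97, 2.97], [-1.01, 2.36], [0.21, 2.38], [-0.96, 4.11], [0.2, 2.71], [-2.98, 2.98]. Speed limits (rad/s): [2.39, 2.39, 3.14, 3.14, 3.14, 3.14].

### API

Orientations are given as a unit quaternion [x, y, z, w].
In Python, from bench import move_ptp, servo_line, goto_joints, move_gripper, sleep, inverse_kinematics, capture, PlanningError, close_job, spot_in, silhouettes, current_clock, current_joint_pos, current_qvel, current_joint_torque, current_position, current_orientation, current_force, current_torque, current_finger_gap, current_grip_force gives the robot as it stands. Calls block until the motion is done:
- move_ptp(position, orientation): joint-space move of the TCP to a pose.
- servo_line(position, orientation=None, rate=0.15, contact_N=None): straight line of the TCP; orientation=None keeps the orientation; rate is the mean speed in m/s. With contact_N (N) it stops when the force on the tool has changed by that much, and returns True; else False.
- goto_joints(angles): joint-space move.
- move_gripper(opening): finger opening in m; the grip force is fixed at half the most; returns when the fingers have stopped.
- sleep(seconds).
- inverse_kinematics(position, orientation): joint angles nearest the present ones, or None.
- capture(name): name is "scene" or "top"; returns a dict with "image" (400x640x3 uint8, blue, green, red), "range_z" (400x640 float32, m along the optical axis (not along the pixel's ray), 0 where there is no reading), "intrinsics" (3x3 intrinsics, pixels), "R" (3x3) and "t" (3): a world point X has camera coordinates R X + t. Camera axes: x right, y down, z forward; pixel columns grow to the right and rows downward; lengths in m; the calibration is good to about 2 mm. A picture is of the moment at which its call begins.
A pose or a line that the arm cannot do raises PlanningError and nothing moves.
- close_job(): hands the job in; it is judged then, once.
Trained networks look in the newest picture that a camera, given by its name, has taken for a name from the list of things; names that differ only in an ending like _2 or _b are one class to them, and where a whole thing is asked for, a point or a joint stands for the part that bears it (a point fixed in the world has none). Each returns a list of dicts, best first, with "conf" (0 to 1); they miss things now and then, are a little off and sometimes report something else, mostly with a low value. They report only what shows in the picture. A call takes as long as a camera call.
- spot_in(camera, query): "xy" ([column, row] in pixels, amid what is visible of it).
- silhouettes(camera, query): "region" (400x640 bool, what is visible of it) and "xy" ([column, row] in pixels, amid what is visible of it).
Readings, each from a call of its own:
- current_clock(): time.
- current_joint_pos(): joint angles.
- current_qvel(): joint speeds.
- current_joint_torque(): joint torques, N m.
- current_position(): TCP position.
- current_orientation(): TCP orientation.
- current_force(): force on the tool from outside, world axes, zero at the start.
- current_torque(): the same for the moment, N m.
- current_finger_gap(): finger opening in m.
- current_grip_force(): force on a finger pad.
Only numpy, scipy, OpenCV 4.12 (cv2) and the standard library are available. Lean on these libraries where they do the work, as an engineer would, in place of code of your own. Each camera call takes 0.05 s, during which the arm holds its last target. There are 200 camera calls.

### The job

Take the dark wooden spice pounder out of the draining block and hang it in the empty iron ring: handle down through the ring, so that its head rests flat on the ring and it hangs upright. Let go of it, and leave the pale reamer in the block and the pale whisk in its own ring where they are.

Things in the scene. Friction and masses are not known exactly. Their poses are not given: they have to be found in the camera images.
- pounder_head (a point): Dark wooden pounder, 0.16 kg, upright in a hole (50 mm deep) of the pale fixed block, 60 mm high, its two holes 110 mm apart, reamer in the other. Head: cylinder 50 mm across, 56 mm tall, flat underside; handle below it 18 mm across, 90 mm long. This point: centre of the head, 28 mm from its top and underside, 118 mm above the handle's end, at start 128 mm above the table; z: handle to head.
- free_ring_top (a point): The empty iron ring, level, on a fixed stand: hole 38 mm, outside 56 mm across, 10 mm thick. This point: centre of the hole at the top face, 120 mm above the table, z up. A 14 mm post no higher than the ring stands 65 mm off along +x, joined by a flat arm; a wooden foot 14 mm high lies below. With the pounder hung, its head's centre is 28 mm above this point.
- reamer_head (a point): Pale wooden citrus reamer, loose, in the block's other hole: ribbed pointed head 46 mm across, 58 mm tall, handle 18 mm. To be left where it is. This point: on its axis in the head, 118 mm above the handle's end, 128 mm above the table.
- whisk_head (a point): Pale wooden whisk, loose, star-shaped head 50 mm across, 50 mm tall, handle 18 mm, already hanging in a second ring like the empty one on a stand of its own. To be left where it is. This point: on its axis in the head, 28 mm above its ring's top face.

How it is judged:
At the end, for the whole second after the job is handed in: The pounder hangs at rest in the empty ring, handle down: the centre of its head within 15 mm sideways of the ring's axis and 22 to 34 mm above the ring's top face (28 mm when seated), upright within 10 degrees; the reamer's and whisk's heads within 30 mm of where they started (horizontal distance between pounder_head and free_ring_top below 0.015 m and z of pounder_head in the frame of free_ring_top between 0.022 and 0.034 m and angle between pounder_head's own z axis and vertical below 0.175 rad and linear speed of pounder below 0.03 m/s and distance of each of reamer_head, whisk_head from where it was at the start of the episode below 0.03 m); the robot touches nothing.
It fails at once if the reamer's head is moved more than 30 mm (distance of reamer_head from where it was at the start of the episode above 0.03 m).
It fails at once if the whisk's head is moved more than 30 mm (distance of whisk_head from where it was at the start of the episode above 0.03 m).
It also fails if it takes over 35 s, if anything falls off the work surface, if the arm or the gripper's body presses on something with over 40 N, if the wrist force passes 120 N, or if a joint passes its speed limit or range.

## Working session

There is one attempt and no reset: what is moved stays moved. The work goes in short steps, each a Python script; the robot and the scene stay as the last script left them, time stands still between calls to the robot, and variables do not carry over. Pictures are saved under pics/ and viewed, at most 10 in all, crops included, and the job is handed in when it is done.

```bash
mkdir -p pics; cat > h.py <<'E'
import numpy as np, cv2
from bench import *
def cloud(c, mask=None):
    z=c["range_z"]; m=(z>0) if mask is None else (z>0)&mask
    v,u=np.nonzero(m); K=np.array(c["intrinsics"]); d=z[v,u]
    P=np.stack([(u-K[0,2])/K[0,0]*d,(v-K[1,2])/K[1,1]*d,d],1)
    return (P-np.array(c["t"]))@np.array(c["R"])
E
python3 - <<'E'
from h import *
ims=[]
for n in ["scene","top"]:
    c=capture(n); cv2.imwrite(f"pics/{n}0.png",c["image"])
    print(n,"cam",-np.array(c["R"]).T@np.array(c["t"]))
    for q in ["pounder_head","reamer_head","whisk_head","free_ring_top"]:
        for r in silhouettes(n,q)[:3]:
            P=cloud(c,r["region"])
            print(q,round(r["conf"],2),np.round(r["xy"]),len(P),np.round(np.percentile(P,[2,50,98],axis=0),3).tolist() if len(P) else "")
        print(q,[(round(r["conf"],2),np.round(r["xy"]).tolist()) for r in spot_in(n,q)[:3]])
print(current_orientation(),current_clock())
E
```

```text
scene cam [ 1.29305698 -0.04623837  0.85206397]
pounder_head 0.56 [388. 221.] 550 [[0.543, 0.161, 0.062], [0.576, 0.181, 0.142], [0.587, 0.206, 0.157]]
pounder_head [(0.65, [386.0, 224.0])]
reamer_head 0.71 [427. 217.] 405 [[0.406, 0.269, -0.001], [0.542, 0.287, 0.12], [0.555, 0.32, 0.152]]
reamer_head [(0.87, [426.0, 217.0])]
whisk_head 0.88 [280. 216.] 532 [[0.538, -0.113, 0.035], [0.56, -0.09, 0.142], [0.575, -0.067, 0.17]]
whisk_head [(0.65, [278.0, 219.0])]
free_ring_top [(0.75, [208.0, 237.0])]
top cam [0.45621883 0.00403081 1.39528866]
pounder_head 0.53 [250. 174.] 414 [[0.536, 0.161, 0.057], [0.558, 0.183, 0.155], [0.581, 0.225, 0.161]]
pounder_head 0.27 [206. 185.] 252 [[0.509, 0.27, 0.104], [0.528, 0.285, 0.136], [0.548, 0.306, 0.157]]
pounder_head [(0.77, [247.0, 170.0])]
reamer_head 0.66 [206. 181.] 267 [[0.509, 0.27, 0.103], [0.528, 0.286, 0.134], [0.552, 0.309, 0.157]]
reamer_head [(0.56, [205.0, 182.0])]
whisk_head 0.61 [359. 176.] 311 [[0.524, -0.109, 0.121], [0.545, -0.086, 0.158], [0.569, -0.066, 0.172]]
whisk_head [(0.89, [360.0, 177.0])]
free_ring_top 0.82 [424. 201.] 1534 [[0.433, -0.326, 0.0], [0.491, -0.279, 0.015], [0.554, -0.242, 0.122]]
free_ring_top [(0.59, [425.0, 200.0])]
[ 9.85771579e-01  1.68090435e-01 -1.65505285e-06 -2.32620934e-05] 0.9
```

View pics/scene0.png

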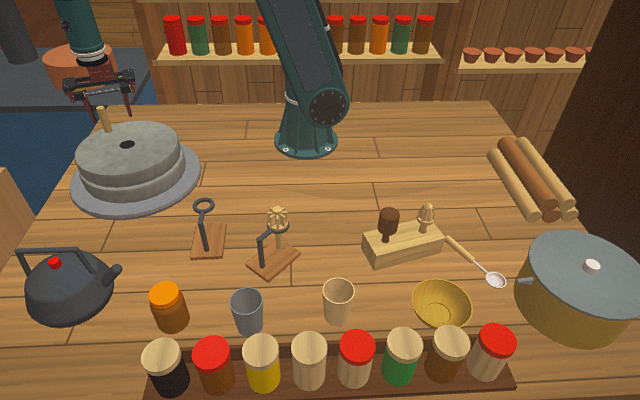

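View pics/top0.png

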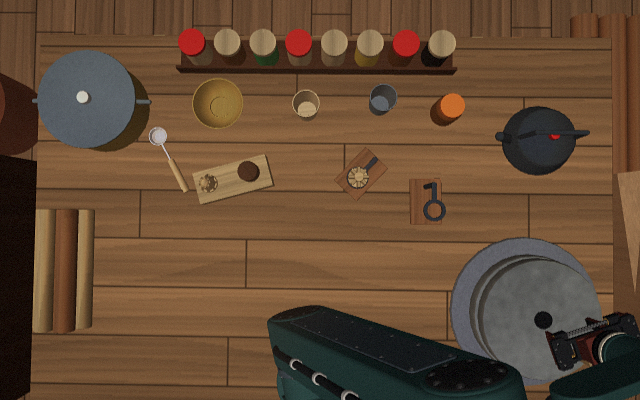

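The scene view shows the dark pounder head at (388,221), the reamer at (427,217), the whisk at (278,219) and the empty ring at (204,205). In the top view the pounder is at (248,171), the ring hole at (433,210) and its post at about (430,186). `free_ring_top` was reported on the whole stand, so I'll fit the ring from depth instead.

```bash
python3 - <<'E'
from h import *
T=[];
for n in ["top","scene"]:
    c=capture(n); P=cloud(c)
    def near(x,y,r,z0,z1): return P[(np.hypot(P[:,0]-x,P[:,1]-y)<r)&(P[:,2]>z0)&(P[:,2]<z1)]
    A=near(.56,.184,.045,.148,.17)
    print(n,"pounder top",len(A),[np.round(q,4) for q in cv2.minEnclosingCircle(A[:,:2].astype(np.float32))],A.mean(0).round(4))
    B=near(.48,-.28,.12,.105,.135)
    print("ring pts",len(B),B.min(0).round(3),B.max(0).round(3))
    for s in np.arange(B[:,0].min(),B[:,0].max(),.008):
        q=B[(B[:,0]>=s)&(B[:,0]<s+.008)]
        if len(q): print(round(s,3),np.sort(q[:,1]).round(3)[[0,len(q)//4,len(q)//2,3*len(q)//4,-1]],len(q))
    L=near(.55,.23,.14,.05,.07); print("block",len(L),cv2.minAreaRect(L[:,:2].astype(np.float32)*1000))
    if n=="top": cv2.imwrite("pics/ringcrop.png",cv2.resize(c["image"][170:235,395:460],None,fx=7,fy=7))
E
```

```text
top pounder top 317 [array([0.5593, 0.1858]), np.float64(0.0251)] [0.5594 0.1849 0.1556]
ring pts 312 [ 0.441 -0.311  0.106] [ 0.539 -0.257  0.127]
0.441 [-0.304 -0.292 -0.285 -0.276 -0.266] 43
0.449 [-0.307 -0.302 -0.292 -0.266 -0.26 ] 33
0.457 [-0.311 -0.306 -0.269 -0.263 -0.259] 25
0.465 [-0.311 -0.307 -0.264 -0.26  -0.257] 24
0.473 [-0.311 -0.305 -0.27  -0.263 -0.258] 26
0.481 [-0.308 -0.298 -0.279 -0.268 -0.261] 42
0.489 [-0.301 -0.292 -0.285 -0.279 -0.271] 31
0.497 [-0.289 -0.287 -0.283 -0.281 -0.278] 15
0.505 [-0.289 -0.287 -0.284 -0.281 -0.278] 15
0.513 [-0.29  -0.286 -0.284 -0.28  -0.277] 15
0.521 [-0.289 -0.287 -0.283 -0.281 -0.279] 15
0.529 [-0.289 -0.286 -0.282 -0.279 -0.276] 23
0.537 [-0.289 -0.286 -0.284 -0.282 -0.279] 5
block 1793 ((592.3588256835938, 252.32449340820312), (185.27536010742188, 200.74998474121094), 15.680587768554688)
scene pounder top 248 [array([0.5631, 0.185 ]), np.float64(0.0263)] [0.5656 0.1834 0.1545]
ring pts 280 [ 0.445 -0.312  0.105] [ 0.546 -0.259  0.123]
0.445 [-0.306 -0.292 -0.286 -0.28  -0.267] 36
0.453 [-0.308 -0.3   -0.294 -0.272 -0.261] 35
0.461 [-0.312 -0.307 -0.304 -0.265 -0.259] 19
0.469 [-0.311 -0.306 -0.264 -0.26  -0.259] 17
0.477 [-0.309 -0.306 -0.299 -0.263 -0.259] 21
0.485 [-0.307 -0.295 -0.274 -0.268 -0.262] 35
0.493 [-0.302 -0.293 -0.283 -0.276 -0.27 ] 38
0.501 [-0.29  -0.287 -0.282 -0.28  -0.279] 10
0.509 [-0.289 -0.286 -0.284 -0.281 -0.279] 13
0.517 [-0.29  -0.288 -0.284 -0.281 -0.279] 11
0.525 [-0.289 -0.285 -0.282 -0.28  -0.279] 12
0.533 [-0.291 -0.285 -0.283 -0.279 -0.278] 24
0.541 [-0.289 -0.286 -0.285 -0.282 -0.279] 9
block 1654 ((546.9790649414062, 237.50048828125), (89.08512878417969, 202.6709747314453), 15.79214096069336)
```

View pics/ringcrop.png

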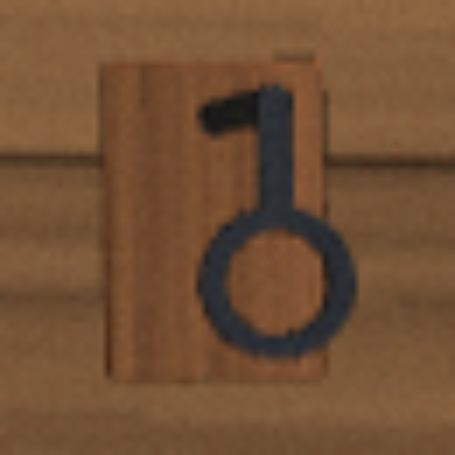

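The crop shows the ring centre at about image pixel (435,210), with its arm toward +x. The depth fits give the ring at (0.471, -0.2845) and the pounder at (0.561, 0.185). Next I'll grasp from above and lift.

```bash
cat >> h.py <<'E'
def dn(psi): return [np.cos(psi/2),np.sin(psi/2),0,0]
E
python3 - <<'E'
from h import *
best=None
for psi in np.radians([-74,106]):
    j=inverse_kinematics([.561,.185,.34],dn(psi)); k=inverse_kinematics([.471,-.2845,.34],dn(psi))
    print(np.degrees(psi),np.round(j,2) if j is not None else None,np.round(k,2) if k is not None else None)
    if j is not None and k is not None:
        m=max(abs(j[5]),abs(k[5])); best=min(best or (9,0),(m,psi))
psi=best[1]; print(best)
p=np.array(current_position()); servo_line([p[0]+.1,p[1]+.1,.34],rate=.3)
move_ptp([.561,.185,.30],dn(psi))
print(servo_line([.561,.185,.115],rate=.12,contact_N=8),current_position(),current_clock())
move_gripper(.03); print(current_finger_gap(),current_grip_force(),current_force())
servo_line([.561,.185,.20],rate=.08); servo_line([.561,.185,.33],rate=.2)
print(current_finger_gap(),current_force(),current_clock())
c=capture("scene"); cv2.imwrite("pics/lift.png",c["image"][60:260,260:560].repeat(2,0).repeat(2,1))
for r in silhouettes("scene","pounder_head")[:2]:
    P=cloud(c,r["region"]);print(r["conf"],r["xy"],np.round(np.percentile(P,[2,50,98],axis=0),3).tolist())
E
```

```text
-74.0 None [-0.67  0.2   1.44 -0.    1.5   2.19]
106.0 [ 0.2   0.26  1.36 -0.    1.52 -0.08] [-0.67  0.2   1.44 -0.    1.5  -0.95]
(np.float64(0.9481771186909178), np.float64(1.8500490071139892))
False [0.56157663 0.18511592 0.11570828] 5.95
0.049693621944034164 29.98112976551056 [0.31963979 0.22162476 0.65048808]
0.049599384207269594 [ 0.62647557 -0.59584843 -2.09851852] 8.6417
0.68 [392.2, 158.0] [[0.538, 0.16, 0.226], [0.57, 0.177, 0.333], [0.587, 0.194, 0.37]]
```

View pics/lift.png

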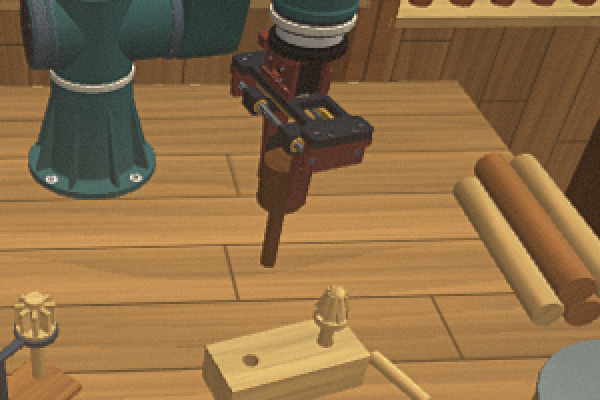

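The pounder is held and clear, with the handle end at crop pixel (268,265). The reamer is undisturbed in its hole. I'll move over the ring and check where the handle sits.

```bash
python3 - <<'E'
from h import *
move_ptp([.471,-.2845,.33],dn(np.radians(106)))
print(current_position(),current_clock())
c=capture("scene"); P=cloud(c)
for a in np.arange(.215,.30,.012):
    q=P[(np.hypot(P[:,0]-.471,P[:,1]+.2845)<.05)&(P[:,2]>a)&(P[:,2]<a+.012)]
    if len(q): print(round(a,3),len(q),np.median(q,0).round(4),q[:,1].min().round(3),q[:,1].max().round(3))
cam=-np.array(c["R"]).T@np.array(c["t"]); print(cam)
cv2.imwrite("pics/over.png",cv2.resize(c["image"][100:270,130:300],None,fx=3.5,fy=3.5))
E
```

```text
[ 0.4714857  -0.28369731  0.33000572] 10.4833
0.215 2 [ 0.4778 -0.2836  0.2253] -0.288 -0.279
0.227 30 [ 0.4802 -0.281   0.2319] -0.291 -0.275
0.239 33 [ 0.4801 -0.2814  0.2456] -0.292 -0.275
0.251 31 [ 0.4807 -0.2813  0.2569] -0.292 -0.275
0.263 30 [ 0.4803 -0.2815  0.2689] -0.29 -0.275
0.275 35 [ 0.4791 -0.281   0.2797] -0.291 -0.275
0.287 35 [ 0.4807 -0.281   0.294 ] -0.292 -0.274
0.299 13 [ 0.4813 -0.2811  0.3025] -0.288 -0.275
[ 1.29305698 -0.04623837  0.85206397]
```

View pics/over.png

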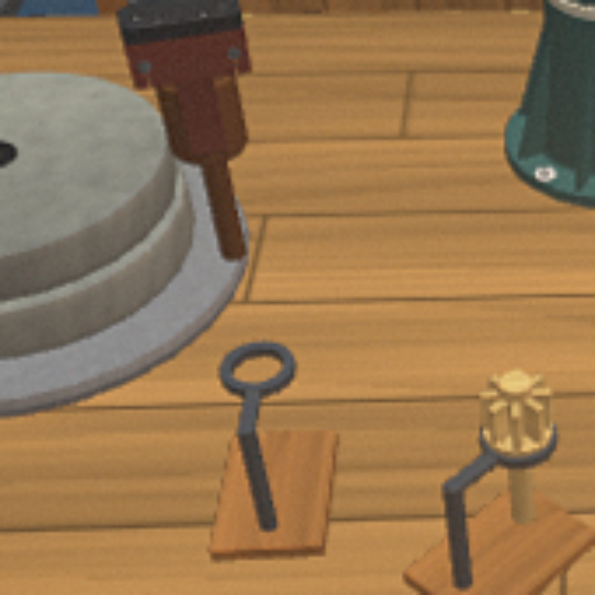

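The pounder hangs upright with its handle at about (0.472, -0.283), directly over the ring. I'll lower it until it makes contact.

```bash
python3 - <<'E'
from h import *
servo_line([.471,-.2855,.24],rate=.15)
print(servo_line([.471,-.2855,.145],rate=.08,contact_N=6),current_position(),current_force())
if current_position()[2]<.15:
    print(servo_line([.471,-.2855,.128],rate=.02,contact_N=5),current_position(),current_force(),current_clock())
c=capture("scene"); cv2.imwrite("pics/low.png",cv2.resize(c["image"][150:270,150:270],None,fx=4,fy=4))
E
```

```text
False [ 0.47139036 -0.28579864  0.1455412 ] [-1.19363886  0.1549839  -1.64162366]
True [ 0.47081566 -0.28551223  0.13476778] [-0.01370864  0.17516201  3.58113294] 13.1833
```

View pics/low.png

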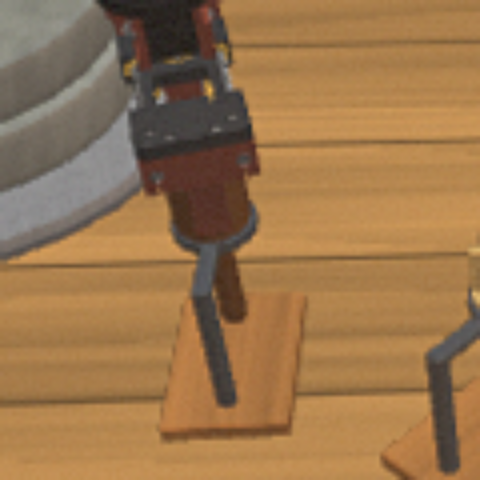

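The head is seated on the ring with the handle through it. Contact came at z = 0.1348, where I expected it. I'll release, retreat and check.

```bash
python3 - <<'E'
from h import *
move_gripper(.088); servo_line([.471,-.2855,.28],rate=.15)
move_ptp([.40,-.42,.36],dn(np.radians(106))); sleep(.3)
for n in ["scene","top"]:
    c=capture(n); P=cloud(c)
    q=P[(np.hypot(P[:,0]-.471,P[:,1]+.2855)<.045)&(P[:,2]>.165)&(P[:,2]<.19)]
    print(n,len(q),[np.round(v,4) for v in cv2.minEnclosingCircle(q[:,:2].astype(np.float32))] if len(q) else "", np.median(q,0).round(4))
    for k in ["reamer_head","whisk_head"]: print(k,[np.round(r["xy"]) for r in spot_in(n,k)[:1]])
    if n=="scene": cv2.imwrite("pics/end.png",cv2.resize(c["image"][100:280,130:450],None,fx=2.4,fy=2.4))
print(current_clock(),current_force())
E
```

```text
scene 247 [array([ 0.473 , -0.2845]), np.float64(0.0264)] [ 0.4798 -0.2834  0.1746]
reamer_head [array([424., 219.])]
whisk_head [array([278., 216.])]
top 340 [array([ 0.4705, -0.2836]), np.float64(0.0249)] [ 0.4705 -0.2831  0.1754]
reamer_head [array([208., 186.])]
whisk_head [array([361., 175.])]
16.4417 [-0.53943106 -0.14615835  0.4995848 ]
```

View pics/end.png

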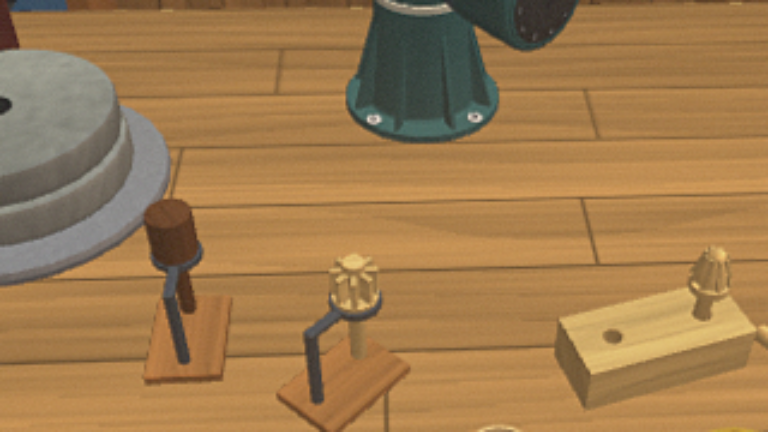

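The pounder hangs upright in the ring at crop pixel (172,235), with its top at 0.175 m as it should be when seated. The whisk and reamer have not moved.

```bash
python3 -c "
from bench import *
print(close_job())"
```

```text
the job is handed in; nothing more can be done
None
```

The pounder hangs upright and released in the empty ring, its head seated about 1 mm off the ring's axis; the reamer and whisk are still in place, and I handed the job in shortly after 16.4 s on the robot's clock (no verdict was returned).

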